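# Run a fingertip along the plugs of a chair armrest

### The arm

A 6-joint arm with a two-finger parallel gripper is mounted at the origin on the work surface. World frame = base frame: x ahead of the robot, y to its left, z up, the work surface at z = 0. Lengths are in m, angles in rad, forces in N, time in s.
With the tool pointing down it reaches from about 0.35 to 0.775 m from the base axis. Payload 5.5 kg.
Tool frame: the origin (TCP) lies between the finger pads; the fingertips stand 19 mm ahead of it and the grasp point (between the pads) is the TCP; z points along the fingers, y is the line along which they close (so a half turn about z gives the same grasp; the last joint's range is limited). The gripper opens to 85 mm and grips with 20 to 120 N. Pads are 22 mm wide; open, the fingers measure 114 mm over their backs; the gripper's body (76 mm by 85 mm) begins 54 mm behind the grasp point. The pads swing forward as they close: fully open they stand 13 mm farther back than shut.
Start: joints at [0.96, 0.313, 0.046, 1.304, 0, 1.431], TCP at [0.261, 0.512, 0.25] pointing down, gripper open.
Joint ranges: [-2.76, 2.76], [-0.86, 1.69], [-1.03, 1.26], [-2.2, 2.34], [-1.47, 1.5], [-3.14, 3.14]. Speed limits (rad/s): [2.57, 2.57, 3.14, 3.14, 3.14, 3.14].

### API

Orientations are given as a unit quaternion [w, x, y, z].
In Python, from workcell import env gives the robot as it stands.
- The arm moves only by the shell command python3 -m pendant 'ROWS' [FORCE]. ROWS is JSON, a list of rows, each an object with "travel": the shift along the tool's x, y, z scaled (see below), a list of three; "rot": the turn, a rotation vector about the tool's x, y, z scaled (see below), a list of three; "fingers": the opening, from -1 (shut) to 1 (fully open). In form: [{"travel": [dx, dy, dz], "rot": [wx, wy, wz], "fingers": fingers}, ...]. A call has 1 to 10 rows; each row is the pose to reach, as a shift and turn from the pose commanded when the call began, along the tool's axes at that moment; what a row does not reach only later rows make up. The controller multiplies each number of a shift by 0.12 m and each number of a turn by 60 degrees. A row lasts 1/10 s, in which the tool goes at most 50 mm and 8.59 degrees, less where a joint would pass 70% of its speed; a pose out of reach is approached as far as the arm can. A call with a number of a shift or a turn outside -1 to 1 is refused whole. A call with a gripper value outside its range is refused whole. The fingers move at their own pace and stop on an object; FORCE is the grip in N (left out, the last holds). Time passes only in rows, so rows that repeat a pose let the fingers close. It gives the time, the measured TCP pose, the force, the opening and the grip force at its end, in the units of the state.
- env.get_state(): the state, without advancing time (a new reading comes with each control period).
- env.read_camera(name): name is "side" or "top"; returns (picture, depth): 400x640x3 uint8, blue, green, red; 400x640 float32, m along the optical axis (not along the pixel's ray), 0 where there is no reading.
- env.camera_model(name): a dict with "fovy" (degrees; the focal length in pixels is half the picture's height over the tangent of half this angle, whatever the lens; pixels are square), "cx", "cy" (the principal point, pixels), "rvec" (rotation vector, rad) and "tvec" (3), from world to camera coordinates, as OpenCV has them. Camera axes: x right, y down, z forward; pixel columns grow to the right and rows downward; lengths in m; the calibration is good to about 2 mm. A picture is of the moment at which its call begins. camera_model takes no time and is no camera call.
- env.hand_in(): hands the job in; it is judged then, once.
Trained networks look in the newest picture that a camera, given by its name, has taken for a name from the list of things; names that differ only in an ending like _2 or _b are one class to them, and where a whole thing is asked for, a point or a joint stands for the part that bears it (a point fixed in the world has none). Each returns a list of dicts, best first, with "conf" (0 to 1); they miss things now and then, are a little off and sometimes report something else, mostly with a low value. They report only what shows in the picture. A call takes as long as a camera call.
- env.outline_of(camera, target): "mask" (400x640 bool, what is visible of it) and "xy" ([column, row] in pixels, amid what is visible of it).
The state is a dict: "clock": time; "joint_pos": joint angles; "qvel": joint speeds; "tau": joint torques, N m; "tcp_pos": TCP position; "orientation": TCP orientation; "wrist_force": force on the tool from outside, world axes, zero at the start; "ft_torque": the same for the moment, N m; "finger_gap": finger opening in m; "grip_force": force on a finger pad.
Only numpy, scipy, OpenCV 4.12 (cv2) and the standard library are available. Lean on these libraries where they do the work, as an engineer would, in place of code of your own. Each camera call takes 0.05 s, during which the arm holds its last target. There are 200 camera calls.

### The job

Run a fingertip lightly along the row of domed wooden plugs in the curved chair armrest, from the broad hand end to the narrow end, so that each plug in its turn is pushed in flush with the wood before you go on to the next. Use only the fingertips and only light pressure: do not lift the chair armrest or shove it out of place, and leave the other things on the bench where they are.

Things in the scene. Friction and masses are not known exactly. Their poses are not given: they have to be found in the camera images.
- chair_armrest: a curved wooden chair armrest lying loose and flat on the bench, any way round; 0.8 kg, 350 mm long, 50 wide, 36 high, level top. Origin under the middle plug, on the underside; z up. It runs along its x as an arc of 350 mm radius, ends bent towards +y: broad disc-shaped hand end (92 mm across) at -x, narrow square end with a small tenon at +x. A hard sideways shove slides it
- broad_end (a point): centre of the broad disc-shaped hand end, on the bare flat top surface (36 mm above the bench)
- tenon_end (a point): centre line of the armrest at the shoulder of its narrow end (the tenon juts out beyond it), on the top surface
- plug0 (a joint): how far plug 0 is pressed in (m): 0 = standing 4 mm proud, 0.004 = flush with the armrest's top; it slides straight down against about 2.5 N of friction and stays where it is left
- seat0 (a point): centre of plug 0 at the level of the armrest's flat top (does not move with the plug). Plug 0 is a smooth pale wooden dome 24 mm across, at first about 4 mm proud; number 0 of 0 to 4 counted from the hand end, neighbours 48 mm apart along the arc, axes as the chair armrest's
- plug1 (a joint): how far plug 1 is pressed in (m): 0 = standing 4 mm proud, 0.004 = flush with the armrest's top; it slides straight down against about 2.5 N of friction and stays where it is left
- seat1 (a point): centre of plug 1 at the level of the armrest's flat top (does not move with the plug). Plug 1 is a smooth pale wooden dome 24 mm across, at first about 4 mm proud; number 1 of 0 to 4 counted from the hand end, neighbours 48 mm apart along the arc, axes as the chair armrest's
- plug2 (a joint): how far plug 2 is pressed in (m): 0 = standing 4 mm proud, 0.004 = flush with the armrest's top; it slides straight down against about 2.5 N of friction and stays where it is left
- seat2 (a point): centre of plug 2 at the level of the armrest's flat top (does not move with the plug). Plug 2 is a smooth pale wooden dome 24 mm across, at first about 4 mm proud; number 2 of 0 to 4 counted from the hand end, neighbours 48 mm apart along the arc, axes as the chair armrest's
- plug3 (a joint): how far plug 3 is pressed in (m): 0 = standing 4 mm proud, 0.004 = flush with the armrest's top; it slides straight down against about 2.5 N of friction and stays where it is left
- seat3 (a point): centre of plug 3 at the level of the armrest's flat top (does not move with the plug). Plug 3 is a smooth pale wooden dome 24 mm across, at first about 4 mm proud; number 3 of 0 to 4 counted from the hand end, neighbours 48 mm apart along the arc, axes as the chair armrest's
- plug4 (a joint): how far plug 4 is pressed in (m): 0 = standing 4 mm proud, 0.004 = flush with the armrest's top; it slides straight down against about 2.5 N of friction and stays where it is left
- seat4 (a point): centre of plug 4 at the level of the armrest's flat top (does not move with the plug). Plug 4 is a smooth pale wooden dome 24 mm across, at first about 4 mm proud; number 4 of 0 to 4 counted from the hand end, neighbours 48 mm apart along the arc, axes as the chair armrest's
- wax_jar: a small closed jar, 56 mm across, 55 mm high, near the armrest; origin under its centre
- cork_block: a cork sanding block 95 x 55 x 32 mm beside the armrest; origin under its centre
- dowel_stub: an upright dowel offcut, 24 mm across, 40 mm high, beside the armrest; origin under its centre
- screwdriver: a screwdriver lying on the bench; leave it
- tin_can: an empty open tin, 74 mm across, 100 mm high; leave it
- mallet: a wooden-handled hammer lying on the bench; leave it
- brush: a brush lying to the right; leave it

How it is judged:
On the way, in this order (a step that is already met when the one before it is completed fails the run):
1. plug 0, number 1 from the hand end, is pushed in (value of joint plug0 above 0.0025 m), for 0.05 s.
2. plug 1, number 2 from the hand end, is pushed in (value of joint plug1 above 0.0025 m), for 0.05 s.
3. plug 2, number 3 from the hand end, is pushed in (value of joint plug2 above 0.0025 m), for 0.05 s.
4. plug 3, number 4 from the hand end, is pushed in (value of joint plug3 above 0.0025 m), for 0.05 s.
5. plug 4, number 5 from the hand end, is pushed in (value of joint plug4 above 0.0025 m), for 0.05 s.
At the end, for the whole second after the job is handed in: All five plugs are pushed in to within 1.5 mm of flush; the chair armrest lies still and flat (tilt under 0.06 rad), both its ends within 30 mm of where they were (value of joint each of plug0, plug1, plug2, plug3, plug4 above 0.0025 m and distance of each of broad_end, tenon_end from where it was at the start of the episode below 0.03 m and angle between chair_armrest's own z axis and vertical below 0.06 rad and linear speed of chair_armrest below 0.01 m/s); the robot touches nothing.
It fails at once if the chair armrest is lifted (10 mm) or tipped (0.15 rad) (height (world z) of chair_armrest above 0.01 m or angle between chair_armrest's own z axis and vertical above 0.15 rad).
It fails at once if the chair armrest is shoved more than 40 mm at either end (distance of any of broad_end, tenon_end from where it was at the start of the episode above 0.04 m).
It fails at once if the fingers press on the chair armrest and plugs with more than 80 N (contact force between the fingers and chair_armrest above 80 N).
It fails at once if another thing on the bench is moved more than 20 mm (distance of any of wax_jar, cork_block, dowel_stub, screwdriver, tin_can, mallet, brush from where it was at the start of the episode above 0.02 m).
It also fails if it takes over 51 s, if anything falls off the work surface, if the arm or the gripper's body presses on something with over 40 N, if the wrist force passes 120 N, or if a joint passes its speed limit or range.

## Working session

There is one attempt and no reset: what is moved stays moved. The work goes in short steps, Python scripts to look and compute and a shell command to move; the robot and the scene stay as the last step left them, time stands still between calls to the robot, and variables do not carry over. Pictures are saved under pics/ and viewed, at most 10 in all, crops included, and the job is handed in when it is done.

```bash
mkdir -p pics
cat > h.py <<'E'
from workcell import env
import numpy as np, cv2
def cam(n):
    m=env.camera_model(n); f=200/np.tan(np.radians(m['fovy'])/2)
    R=cv2.Rodrigues(np.array(m['rvec'],float))[0]; return f,m['cx'],m['cy'],R,np.array(m['tvec'],float).ravel()
def world(n,u,v,d):
    f,cx,cy,R,t=cam(n); u,v,d=map(np.asarray,(u,v,d))
    p=np.stack([(u-cx)/f*d,(v-cy)/f*d,d],-1); return (p-t)@R
def pix(n,P):
    f,cx,cy,R,t=cam(n); p=np.asarray(P)@R.T+t; return np.stack([f*p[...,0]/p[...,2]+cx,f*p[...,1]/p[...,2]+cy],-1)
E
python3 - <<'E'
from h import *
for n in('top','side'):
    im,d=env.read_camera(n); cv2.imwrite(f'pics/{n}0.png',im); np.save(f'{n}.npy',d)
    print(n,env.camera_model(n))
    for t in('chair_armrest','plug0','wax_jar','cork_block','dowel_stub','tin_can'):
        for o in env.outline_of(n,t)[:6]:
            m=o['mask']; v,u=np.nonzero(m&(d>0)); w=world(n,u,v,d[v,u])
            print(t,round(o['conf'],2),np.round(o['xy']),len(u),np.round(np.median(w,0),3),np.round(w.min(0),3),np.round(w.max(0),3))
            if t=='chair_armrest' : np.save(f'{n}_mask.npy',m) 
print(env.get_state())
E
```

```text
top {'fovy': 45.09137991237745, 'cx': 312.5156918915078, 'cy': 198.9514179281074, 'rvec': array([ 2.14491732, -2.09523853,  0.21104558]), 'tvec': array([-0.05046275,  0.53665054,  1.34439927])}
chair_armrest 0.61 [311. 185.] 2479 [ 0.583 -0.038  0.037] [ 0.52  -0.235 -0.004] [0.709 0.104 0.049]
plug0 0.57 [298. 172.] 18 [0.613 0.01  0.039] [0.607 0.004 0.036] [0.618 0.016 0.048]
plug0 0.43 [357. 201.] 38 [ 0.547 -0.165  0.039] [ 0.537 -0.174  0.035] [ 0.556 -0.156  0.047]
wax_jar 0.54 [326. 234.] 320 [ 0.436 -0.091  0.054] [ 0.412 -0.122 -0.004] [ 0.473 -0.065  0.063]
wax_jar 0.41 [312. 183.] 2335 [ 0.583 -0.036  0.037] [ 0.52  -0.235 -0.004] [0.705 0.101 0.049]
cork_block 0.72 [298. 174.] 40 [0.615 0.012 0.038] [0.604 0.001 0.032] [0.625 0.022 0.048]
cork_block 0.59 [344. 163.] 601 [ 0.657 -0.132  0.033] [ 0.63  -0.178  0.006] [ 0.691 -0.082  0.042]
dowel_stub 0.6 [294. 209.] 55 [0.506 0.015 0.041] [0.497 0.003 0.013] [0.518 0.024 0.048]
tin_can 0.69 [163. 182.] 656 [0.569 0.412 0.055] [ 0.528  0.365 -0.004] [0.599 0.437 0.106]
side {'fovy': 46.88169986344605, 'cx': 319.062403631343
[... 539 characters left out ...]
 0.7, 'joint_pos': array([9.60400119e-01, 3.13137276e-01, 4.60915055e-02, 1.30360409e+00,
       1.38186835e-06, 1.43125060e+00]), 'qvel': array([ 1.05850765e-03, -3.28748240e-03, -1.81813762e-05,  1.50327722e-03,
       -9.58546980e-04,  7.39937856e-04]), 'tau': array([ 3.27952275e-04, -4.80290079e+01,  2.98747444e+01, -1.76434287e-04,
       -2.37777704e-04,  2.68613206e-05]), 'tcp_pos': array([0.26084458, 0.51246672, 0.25035542]), 'orientation': array([2.61786221e-05, 2.33256518e-01, 9.72415236e-01, 6.83984353e-05]), 'wrist_force': array([-1.00885774,  0.67798533, -0.42775517]), 'ft_torque': array([0.02765271, 0.03790473, 0.02172872]), 'grip_force': 0.0, 'finger_gap': 0.08502799499287922}
```

View pics/top0.png

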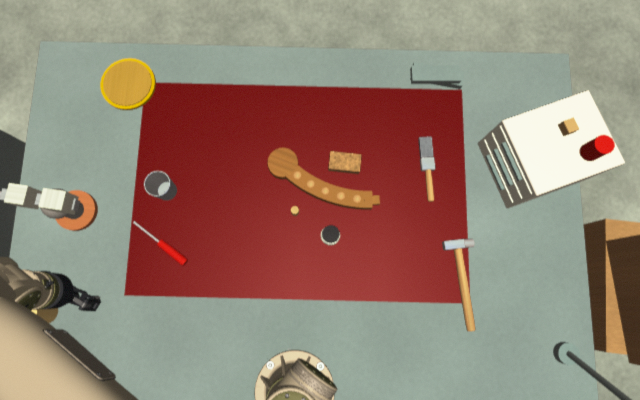

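View pics/side0.png

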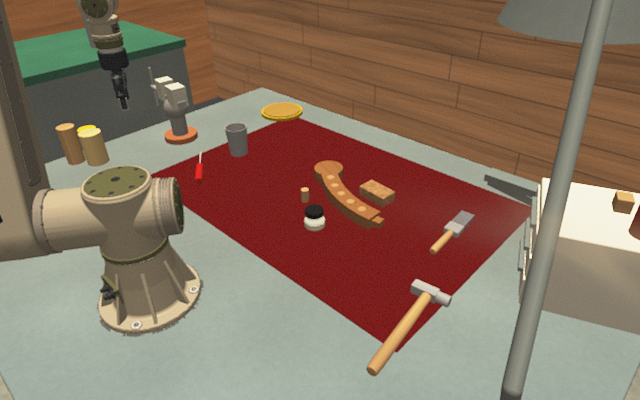

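The top view shows the armrest: broad disc at about (283,162), plugs from (297,174) to (360,199), tenon at (380,200). The dowel is at (294,210), the jar at (330,235) and the cork at (345,161). The side view agrees. Next I fit the armrest pose to the plugs.

```bash
cat > fit.py <<'E'
from h import *
from scipy.optimize import differential_evolution
def seats(p,z=0.036):
    a=(np.arange(5)-2)*48/350; L=np.stack([.35*np.sin(a),.35*(1-np.cos(a))],-1)
    c,s=np.cos(p[2]),np.sin(p[2]); return np.c_[L@np.array([[c,s],[-s,c]])+p[:2],np.full(5,z)]
def disc(r,n=40):
    k=np.arange(n); rr=r[0]+(r[1]-r[0])*np.sqrt((k+.5)/n); return np.c_[rr*np.cos(k*2.4),rr*np.sin(k*2.4)]
I,O=disc((0,.010)),disc((.014,.019))
def score(p,names,ims):
    S=seats(p,.038); tot=0
    for n in names:
        def val(o):
            P=S[:,None,:]+np.c_[o,np.zeros(len(o))][None]; q=pix(n,P).astype(np.float32)
            return cv2.remap(ims[n],q[...,0],q[...,1],cv2.INTER_LINEAR)
        tot+=val(I).mean()-val(O).mean()
    return -tot
E
python3 - <<'E'
from fit import *
ims={n:cv2.imread(f'pics/{n}0.png').astype(np.float32)[...,:2].mean(-1) for n in('top','side')}
for N in(('top',),('side',),('top','side')):
    r=differential_evolution(score,[(.52,.62),(-.12,-.02),(-2.4,-1.4)],args=(N,ims),seed=1,popsize=20)
    print(N,r.x.round(4),r.fun)
    print(seats(r.x).round(4).tolist())
ov=[]
for n in('top','side'):
    k=4;c=cv2.imread(f'pics/{n}0.png'); q=pix(n,seats(r.x,.038)); u,v=q.mean(0).astype(int)
    c=cv2.resize(c[v-50:v+50,u-65:u+65],None,fx=k,fy=k,interpolation=cv2.INTER_CUBIC)
    for x,y in q: cv2.circle(c,(int((x-u+65.5)*k),int((y-v+50.5)*k)),3,(255,0,0),1)
    ov.append(c[:, :400] if 0 else c)
cv2.imwrite('pics/ov.png',cv2.resize(np.hstack(ov),(800,308)))
# heights
for n in('top','side'):
    d=np.load(n+'.npy'); m=np.load(n+'_mask.npy'); m=cv2.erode(m.astype(np.uint8),np.ones((5,5)))>0; v,u=np.nonzero(m&(d>0)); w=world(n,u,v,d[v,u]); print(n,np.percentile(w[:,2],[10,50,90]).round(4))
E
```

```text
('top',) [ 0.5669 -0.0739 -1.9328] -39.79222106933594
[[0.6127, 0.0101, 0.036], [0.5869, -0.0303, 0.036], [0.5669, -0.0739, 0.036], [0.553, -0.1198, 0.036], [0.5455, -0.1672, 0.036]]Traceback (most recent call last):
    calc_energies = list(
        self._mapwrapper(self.func, parameters_pop[0:S])
    )
    return self.f(x, *self.args)
           ~~~~~~^^^^^^^^^^^^^^^
  File "fit.py", line 15, in score
    tot+=val(I).mean()-val(O).mean()
                       ~~~^^^
  File "fit.py", line 13, in val
    P=S[:,None,:]+np.c_[o,np.zeros(len(o))][None]; q=pix(n,P).astype(np.float32)
                                                     ~~~^^^^^
  File "h.py", line 10, in pix
    f,cx,cy,R,t=cam(n); p=np.asarray(P)@R.T+t; return np.stack([f*p[...,0]/p[...,2]+cx,f*p[...,1]/p[...,2]+cy],-1)
                ~~~^^^
  File "h.py", line 4, in cam
    m=env.camera_model(n); f=200/np.tan(np.radians(m['fovy'])/2)
ValueError: time passes only in moves, steps and waits

The above exception was the direct cause of the following exception:

Traceback (most recent call last):
RuntimeError: The map-like callable must be of the form f(func, iterable), returning a sequence of numbers the same length as 'iterable'
```

Too many camera_model calls; I'll cache it.

```bash
sed -i 's/^import numpy.*/import numpy as np, cv2, functools/; s/^def cam/@functools.cache\ndef cam/' h.py
python3 - <<'E'
from fit import *
ims={n:cv2.imread(f'pics/{n}0.png').astype(np.float32)[...,:2].mean(-1) for n in('top','side')}
for N in(('top',),('side',),('top','side')):
    r=differential_evolution(score,[(.52,.62),(-.12,-.02),(-2.4,-1.4)],args=(N,ims),seed=1,popsize=20)
    print(N,r.x.round(4),r.fun)
    print(seats(r.x).round(4)[:,:2].tolist())
ov=[]
for n in('top','side'):
    k=4;c=cv2.imread(f'pics/{n}0.png'); q=pix(n,seats(r.x,.038)); u,v=q.mean(0).astype(int)
    c=cv2.resize(c[v-50:v+50,u-65:u+65],None,fx=k,fy=k,interpolation=cv2.INTER_CUBIC)
    for x,y in q: cv2.circle(c,(int((x-u+65.5)*k),int((y-v+50.5)*k)),3,(255,0,0),1)
    ov.append(c)
cv2.imwrite('pics/ov.png',cv2.resize(np.hstack(ov),(800,308)))
for n in('top','side'):
    d=np.load(n+'.npy'); m=np.load(n+'_mask.npy'); m=cv2.erode(m.astype(np.uint8),np.ones((5,5)))>0; v,u=np.nonzero(m&(d>0)); w=world(n,u,v,d[v,u]); print(n,np.percentile(w[:,2],[10,50,90]).round(4))
print(env.get_state()['clock'])
E
```

```text
('top',) [ 0.5669 -0.0739 -1.9328] -39.79222106933594
[[0.6127, 0.0101], [0.5869, -0.0303], [0.5669, -0.0739], [0.553, -0.1198], [0.5455, -0.1672]]
('side',) [ 0.5607 -0.0797 -1.9308] -42.89109802246094
[[0.6063, 0.0044], [0.5806, -0.0361], [0.5607, -0.0797], [0.5469, -0.1256], [0.5395, -0.173]]
('top', 'side') [ 0.5638 -0.0766 -1.9315] -69.65389251708984
[[0.6095, 0.0075], [0.5837, -0.033], [0.5638, -0.0766], [0.55, -0.1225], [0.5425, -0.1699]]
top [0.0333 0.0373 0.0411]
side [0.0216 0.0348 0.0377]
0.7
```

View pics/ov.png

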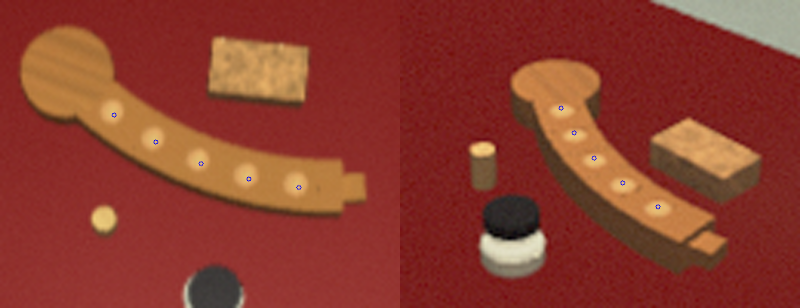

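```bash
python3 -m pendant '[{"travel":[-0.4,-0.22,0],"rot":[0,0,0],"fingers":-1},{"travel":[-0.7,-0.4,0],"rot":[0,0,0],"fingers":-1},{"travel":[-1,-0.54,0],"rot":[0,0,0],"fingers":-1},{"travel":[-1,-0.54,0],"rot":[0,0,0],"fingers":-1}]' 20
python3 -m pendant '[{"travel":[-0.4,-0.22,0],"rot":[0,0,0],"fingers":-1},{"travel":[-0.7,-0.4,0],"rot":[0,0,0],"fingers":-1},{"travel":[-1,-0.54,0],"rot":[0,0,0],"fingers":-1},{"travel":[-1,-0.54,0],"rot":[0,0,0],"fingers":-1}]'
python3 -m pendant '[{"travel":[-0.4,-0.22,0],"rot":[0,0,0],"fingers":-1},{"travel":[-0.7,-0.4,0],"rot":[0,0,0],"fingers":-1},{"travel":[-1,-0.54,0],"rot":[0,0,0],"fingers":-1},{"travel":[-1,-0.54,0],"rot":[0,0,0],"fingers":-1}]'
python3 -m pendant '[{"travel":[-0.4,-0.22,0],"rot":[0,0,0],"fingers":-1},{"travel":[-0.7,-0.4,0.2],"rot":[0,0,0],"fingers":-1},{"travel":[-1,-0.54,0.4],"rot":[0,0,0],"fingers":-1},{"travel":[-1,-0.54,0.5],"rot":[0,0,0],"fingers":-1}]'
```

```text
clock: 1.1
tcp_pos: [0.3407, 0.3972, 0.2505]
orientation: [0.001, 0.236, 0.972, -0.0]
wrist_force: [-0.5, 0.6, -0.6]
finger_gap: 0.0281
grip_force: 0.0
clock: 1.5
tcp_pos: [0.4184, 0.2856, 0.2504]
orientation: [0.001, 0.236, 0.972, 0.0]
wrist_force: [-0.6, -0.1, -0.5]
finger_gap: 0.0001
grip_force: 0.0
clock: 1.9
tcp_pos: [0.496, 0.1739, 0.2501]
orientation: [0.001, 0.235, 0.972, -0.0]
wrist_force: [0.3, 1.5, 0.8]
finger_gap: 0.0
grip_force: 0.0
clock: 2.3
tcp_pos: [0.5728, 0.0617, 0.1878]
orientation: [-0.0, 0.235, 0.972, -0.0]
wrist_force: [-1.2, 0.8, 0.0]
finger_gap: 0.0002
grip_force: 0.0
```

```bash
python3 -m pendant '[{"travel":[-0.2,-0.1,0.2],"rot":[0,0,0],"fingers":-1},{"travel":[-0.48,-0.27,0.5],"rot":[0,0,0],"fingers":-1},{"travel":[-0.48,-0.27,0.73],"rot":[0,0,0],"fingers":-1},{"travel":[-0.48,-0.27,0.73],"rot":[0,0,0],"fingers":-1},{"travel":[-0.48,-0.27,0.73],"rot":[0,0,0],"fingers":-1}]'
python3 - <<'E'
from fit import *
s=env.get_state(); t=s['tcp_pos']; tip=t+[0,0,-.019]; print(t)
out=[]
for n in('top','side'):
    im,d=env.read_camera(n); q=pix(n,np.array([tip,t,[0,0,0]])); print(n,q.round(1)); 
    x,y=q[0]; u,v=int(x),int(y)
    w=world(n,u,v,d[v,u]); print('depth',d[v,u],w.round(3))
    k=6;c=cv2.resize(im[v-40:v+40,u-33:u+33],None,fx=k,fy=k,interpolation=cv2.INTER_CUBIC)
    for x,y in q[:2]: cv2.circle(c,(int((x-u+33.5)*k),int((y-v+40.5)*k)),4,(255,0,0),1)
    out.append(c)
    if n=='top': c2=im[300:400,220:400]
cv2.imwrite('pics/tip.png',np.hstack(out))
E
```

```text
clock: 2.8
tcp_pos: [0.6067, 0.0106, 0.1027]
orientation: [-0.001, 0.232, 0.973, 0.0]
wrist_force: [-0.3, 0.4, 0.6]
finger_gap: -0.0002
grip_force: 0.0
[0.60668677 0.01063242 0.10268434]
top [[296.2 172.8]
 [296.  171.2]
 [294.4 391.3]]
depth 0.817123 [ 0.469 -0.008  0.63 ]
side [[328.4 162.5]
 [328.3 156.8]
 [151.  294. ]]
depth 1.359233 [0.599 0.005 0.091]
```

View pics/tip.png

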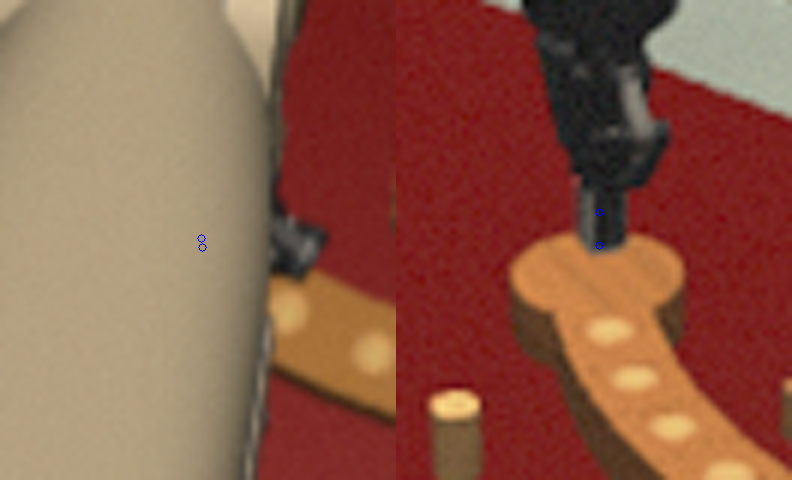

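```bash
python3 -m pendant '[{"travel":[-0.02,-0.01,0.16],"rot":[0,0,0],"fingers":-1},{"travel":[-0.02,-0.01,0.3],"rot":[0,0,0],"fingers":-1},{"travel":[-0.02,-0.01,0.32],"rot":[0,0,0],"fingers":-1},{"travel":[-0.02,-0.01,0.32],"rot":[0,0,0],"fingers":-1}]'
python3 - <<'E'
from fit import *
s=env.get_state(); t=s['tcp_pos']; tip=t+[0,0,-.019]; print(t)
n='side'; im,d=env.read_camera(n); q=pix(n,np.array([tip])); u,v=q[0].astype(int)
k=8;c=cv2.resize(im[v-30:v+30,u-35:u+35],None,fx=k,fy=k,interpolation=cv2.INTER_CUBIC)
x,y=q[0]; cv2.circle(c,(int((x-u+35.5)*k),int((y-v+30.5)*k)),4,(255,0,0),1)
cv2.imwrite('pics/tip2.png',c)
E
```

```text
clock: 3.3
tcp_pos: [0.6096, 0.0073, 0.0656]
orientation: [0.001, 0.233, 0.973, 0.0]
wrist_force: [0.7, -0.2, 0.0]
finger_gap: 0.0001
grip_force: 0.0
[0.6095921  0.00732006 0.06559641]
```

View pics/tip2.png

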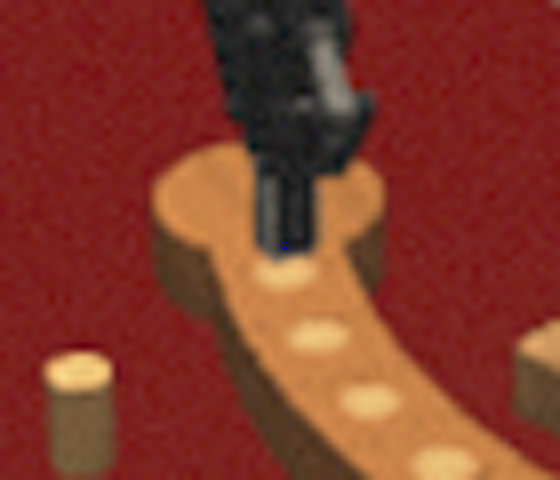

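The tip sits about 3 mm behind plug 0's centre at crop (284,270), so I shift slightly and press in small steps.

```bash
python3 -m pendant '[{"travel":[0.01,-0.02,0],"rot":[0,0,0],"fingers":-1},{"travel":[0.01,-0.02,0.03],"rot":[0,0,0],"fingers":-1},{"travel":[0.01,-0.02,0.05],"rot":[0,0,0],"fingers":-1},{"travel":[0.01,-0.02,0.06],"rot":[0,0,0],"fingers":-1},{"travel":[0.01,-0.02,0.07],"rot":[0,0,0],"fingers":-1},{"travel":[0.01,-0.02,0.07],"rot":[0,0,0],"fingers":-1}]'
python3 -m pendant '[{"travel":[0,0,0.005],"rot":[0,0,0],"fingers":-1},{"travel":[0,0,0.01],"rot":[0,0,0],"fingers":-1},{"travel":[0,0,0.01],"rot":[0,0,0],"fingers":-1}]'
```

```text
clock: 3.95
tcp_pos: [0.6074, 0.005, 0.056]
orientation: [0.0, 0.233, 0.972, 0.0]
wrist_force: [0.8, 0.7, 0.2]
finger_gap: 0.0002
grip_force: 0.8
clock: 4.25
tcp_pos: [0.6074, 0.005, 0.0548]
orientation: [0.0, 0.233, 0.972, 0.0]
wrist_force: [0.5, -0.2, 2.2]
finger_gap: 0.0002
grip_force: 1.1
```

```bash
for i in 1; do python3 -m pendant '[{"travel":[0,0,0.005],"rot":[0,0,0],"fingers":-1},{"travel":[0,0,0.01],"rot":[0,0,0],"fingers":-1},{"travel":[0,0,0.01],"rot":[0,0,0],"fingers":-1}]'; done
python3 -m pendant '[{"travel":[0,0,0.005],"rot":[0,0,0],"fingers":-1},{"travel":[0,0,0.01],"rot":[0,0,0],"fingers":-1},{"travel":[0,0,0.01],"rot":[0,0,0],"fingers":-1}]'
```

```text
clock: 4.55
tcp_pos: [0.6074, 0.0049, 0.0548]
orientation: [0.001, 0.233, 0.972, 0.0]
wrist_force: [-2.4, -0.2, 8.9]
finger_gap: 0.0
grip_force: 4.9
clock: 4.85
tcp_pos: [0.6074, 0.0049, 0.0547]
orientation: [0.001, 0.233, 0.972, 0.0]
wrist_force: [-4.6, 0.5, 17.4]
finger_gap: 0.0
grip_force: 8.5
```

```bash
python3 -m pendant '[{"travel":[0,0,-0.15],"rot":[0,0,0],"fingers":-1},{"travel":[0.04,-0.4,-0.15],"rot":[0,0,0],"fingers":-1},{"travel":[0.04,-0.4,-0.12],"rot":[0,0,0],"fingers":-1},{"travel":[0.04,-0.4,-0.12],"rot":[0,0,0],"fingers":-1}]'
python3 - <<'E'
from fit import *
s=env.get_state(); t=s['tcp_pos']; tip=t+[0,0,-.019]; print(t)
n='side'; im,d=env.read_camera(n); q=pix(n,np.array([tip])); u,v=q[0].astype(int)
k=8;c=cv2.resize(im[v-35:v+35,u-40:u+40],None,fx=k,fy=k,interpolation=cv2.INTER_CUBIC)
cv2.imwrite('pics/p1.png',c)
E
```

```text
clock: 5.25
tcp_pos: [0.5799, -0.0361, 0.0659]
orientation: [-0.001, 0.234, 0.972, 0.0]
wrist_force: [0.5, 0.5, -0.7]
finger_gap: 0.0003
grip_force: 0.0
[ 0.57987911 -0.03605283  0.06592343]
```

View pics/p1.png

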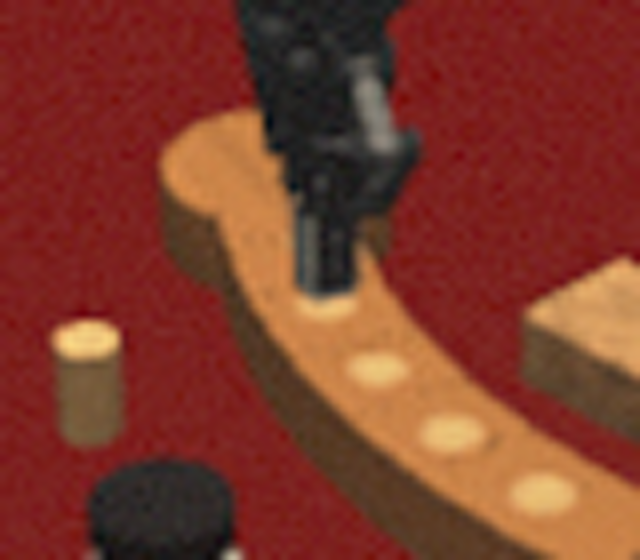

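```bash
python3 -m pendant '[{"travel":[0,0,-0.35],"rot":[0,0,0],"fingers":-1},{"travel":[0,0,-0.6],"rot":[0,0,0],"fingers":-1},{"travel":[0,0,-0.6],"rot":[0,0,0],"fingers":-1}]'
python3 - <<'E'
from fit import *
n='side'; S=seats([.562,-.0785,-1.931],.038); q=pix(n,S[0]); u,v=q.round().astype(int)
im,d=env.read_camera(n); d0=np.load('side.npy'); im0=cv2.imread('pics/side0.png')
c=np.hstack([cv2.resize(a[v-22:v+43,u-30:u+35],None,fx=6,fy=6,interpolation=cv2.INTER_CUBIC) for a in(im0,im)])
cv2.imwrite('pics/p0.png',c)
E
```

```text
clock: 5.6
tcp_pos: [0.5844, -0.0352, 0.1431]
orientation: [0.004, 0.233, 0.973, 0.0]
wrist_force: [1.0, 0.5, 0.0]
finger_gap: -0.0002
grip_force: 0.0
```

View pics/p0.png

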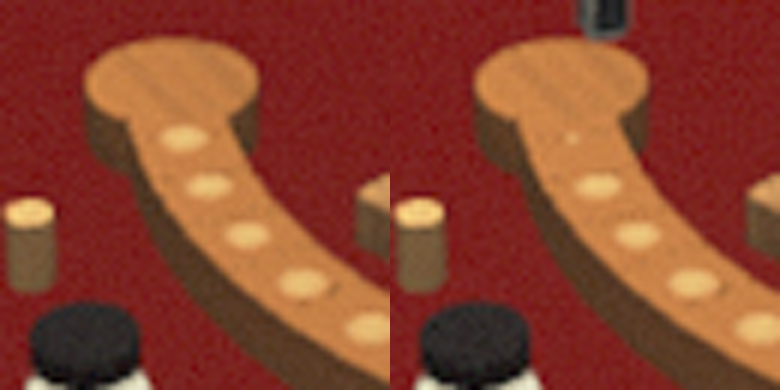

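Plug 0 is in: the right half shows only a speck at (572,138), and the armrest has not moved. Now plug 1.

```bash
python3 -m pendant '[{"travel":[0,0,0.4],"rot":[0,0,0],"fingers":-1},{"travel":[0,0,0.6],"rot":[0,0,0],"fingers":-1},{"travel":[0,0,0.63],"rot":[0,0,0],"fingers":-1},{"travel":[0,0,0.66],"rot":[0,0,0],"fingers":-1},{"travel":[0,0,0.68],"rot":[0,0,0],"fingers":-1},{"travel":[0,0,0.69],"rot":[0,0,0],"fingers":-1},{"travel":[0,0,0.7],"rot":[0,0,0],"fingers":-1},{"travel":[0,0,0.7],"rot":[0,0,0],"fingers":-1}]'
python3 -m pendant '[{"travel":[0,0,0.01],"rot":[0,0,0],"fingers":-1},{"travel":[0,0,0.02],"rot":[0,0,0],"fingers":-1},{"travel":[0,0,0.02],"rot":[0,0,0],"fingers":-1}]'
python3 -c "
from fit import *
S=seats([.562,-.0785,-1.931]);print(S[:,:2].round(4).tolist());D=np.diff(S[:,:2],axis=0)
print((D@np.array([[-.891,.4537],[.4537,.891]])/.12).round(3))"
```

```text
clock: 6.45
tcp_pos: [0.5818, -0.0356, 0.0555]
orientation: [0.001, 0.233, 0.972, 0.0]
wrist_force: [-0.0, 1.2, 2.6]
finger_gap: -0.0003
grip_force: 1.2
clock: 6.75
tcp_pos: [0.5818, -0.0356, 0.0549]
orientation: [0.001, 0.233, 0.972, 0.0]
wrist_force: [-4.9, 1.0, 16.3]
finger_gap: 0.0003
grip_force: 8.4
[[0.6077, 0.0056], [0.5819, -0.0349], [0.562, -0.0785], [0.5482, -0.1244], [0.5408, -0.1718]]
[[ 0.038 -0.398]
 [-0.017 -0.399]
 [-0.071 -0.393]
 [-0.124 -0.38 ]]
```

```bash
python3 -m pendant '[{"travel":[0,0,-0.15],"rot":[0,0,0],"fingers":-1},{"travel":[-0.02,-0.4,-0.15],"rot":[0,0,0],"fingers":-1},{"travel":[-0.02,-0.4,-0.15],"rot":[0,0,0],"fingers":-1},{"travel":[-0.02,-0.4,-0.1],"rot":[0,0,0],"fingers":-1},{"travel":[-0.02,-0.4,-0.06],"rot":[0,0,0],"fingers":-1},{"travel":[-0.02,-0.4,-0.04],"rot":[0,0,0],"fingers":-1},{"travel":[-0.02,-0.4,-0.02],"rot":[0,0,0],"fingers":-1},{"travel":[-0.02,-0.4,-0.01],"rot":[0,0,0],"fingers":-1},{"travel":[-0.02,-0.4,0],"rot":[0,0,0],"fingers":-1},{"travel":[-0.02,-0.4,0],"rot":[0,0,0],"fingers":-1}]'
python3 -m pendant '[{"travel":[0,0,-0.15],"rot":[0,0,0],"fingers":-1},{"travel":[0,0,-0.6],"rot":[0,0,0],"fingers":-1},{"travel":[0,0,-0.6],"rot":[0,0,0],"fingers":-1},{"travel":[0,0,-0.6],"rot":[0,0,0],"fingers":-1}]'
python3 - <<'E'
from fit import *
n='side'; S=seats([.562,-.0785,-1.931],.038); q=pix(n,S[1]); u,v=q.round().astype(int)
im,d=env.read_camera(n); c=cv2.resize(im[v-35:v+45,u-45:u+55],None,fx=6,fy=6,interpolation=cv2.INTER_CUBIC)
cv2.imwrite('pics/p2.png',c)
E
```

```text
clock: 7.75
tcp_pos: [0.5616, -0.079, 0.055]
orientation: [0.001, 0.233, 0.973, -0.0]
wrist_force: [-8.4, 0.3, 22.8]
finger_gap: -0.0002
grip_force: 11.4
clock: 8.15
tcp_pos: [0.563, -0.0792, 0.1259]
orientation: [0.002, 0.233, 0.973, 0.0]
wrist_force: [-0.0, -0.1, -0.1]
finger_gap: -0.0002
grip_force: 0.0
```

View pics/p2.png

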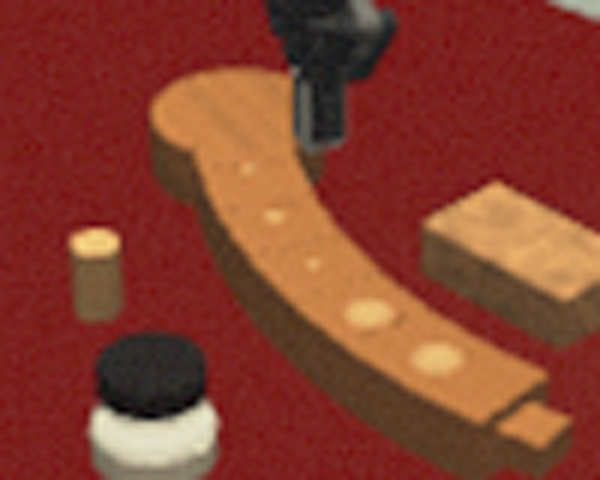

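Plugs 0, 1 and 2 are in (specks at (248,168), (274,216) and (313,264)), and the armrest is unmoved. Now plugs 3 and 4.

```bash
python3 -m pendant '[{"travel":[-0.07,-0.39,0.1],"rot":[0,0,0],"fingers":-1},{"travel":[-0.07,-0.39,0.4],"rot":[0,0,0],"fingers":-1},{"travel":[-0.07,-0.39,0.5],"rot":[0,0,0],"fingers":-1},{"travel":[-0.07,-0.39,0.54],"rot":[0,0,0],"fingers":-1},{"travel":[-0.07,-0.39,0.56],"rot":[0,0,0],"fingers":-1},{"travel":[-0.07,-0.39,0.58],"rot":[0,0,0],"fingers":-1},{"travel":[-0.07,-0.39,0.59],"rot":[0,0,0],"fingers":-1},{"travel":[-0.07,-0.39,0.6],"rot":[0,0,0],"fingers":-1},{"travel":[-0.07,-0.39,0.6],"rot":[0,0,0],"fingers":-1}]'
python3 -m pendant '[{"travel":[0,0,-0.15],"rot":[0,0,0],"fingers":-1},{"travel":[-0.12,-0.38,-0.15],"rot":[0,0,0],"fingers":-1},{"travel":[-0.12,-0.38,-0.15],"rot":[0,0,0],"fingers":-1},{"travel":[-0.12,-0.38,-0.1],"rot":[0,0,0],"fingers":-1},{"travel":[-0.12,-0.38,-0.06],"rot":[0,0,0],"fingers":-1},{"travel":[-0.12,-0.38,-0.04],"rot":[0,0,0],"fingers":-1},{"travel":[-0.12,-0.38,-0.02],"rot":[0,0,0],"fingers":-1},{"travel":[-0.12,-0.38,-0.01],"rot":[0,0,0],"fingers":-1},{"travel":[-0.12,-0.38,0],"rot":[0,0,0],"fingers":-1},{"travel":[-0.12,-0.38,0],"rot":[0,0,0],"fingers":-1}]'
python3 -m pendant '[{"travel":[0,0,-0.15],"rot":[0,0,0],"fingers":-1},{"travel":[0,0,-0.6],"rot":[0,0,0],"fingers":-1},{"travel":[0,0,-0.8],"rot":[0,0,0],"fingers":-1},{"travel":[0,0,-0.8],"rot":[0,0,0],"fingers":-1},{"travel":[0,0,-0.8],"rot":[0,0,0],"fingers":-1}]'
python3 - <<'E'
from fit import *
n='side'; S=seats([.562,-.0785,-1.931],.038); q=pix(n,S[2]); u,v=q.round().astype(int)
im,d=env.read_camera(n); c=cv2.resize(im[v-45:v+45,u-50:u+60],None,fx=6,fy=6,interpolation=cv2.INTER_CUBIC)
cv2.imwrite('pics/p4.png',c)
E
```

```text
clock: 9.1
tcp_pos: [0.5483, -0.1244, 0.055]
orientation: [0.001, 0.233, 0.973, 0.0]
wrist_force: [-5.4, 1.7, 15.3]
finger_gap: -0.0001
grip_force: 7.3
clock: 10.1
tcp_pos: [0.54, -0.1714, 0.0549]
orientation: [0.001, 0.233, 0.973, -0.0]
wrist_force: [-6.5, 2.5, 21.0]
finger_gap: -0.0001
grip_force: 10.9
clock: 10.6
tcp_pos: [0.5402, -0.1717, 0.1485]
orientation: [0.001, 0.233, 0.973, 0.0]
wrist_force: [-0.9, -0.1, -0.4]
finger_gap: 0.0002
grip_force: 0.0
```

View pics/p4.png

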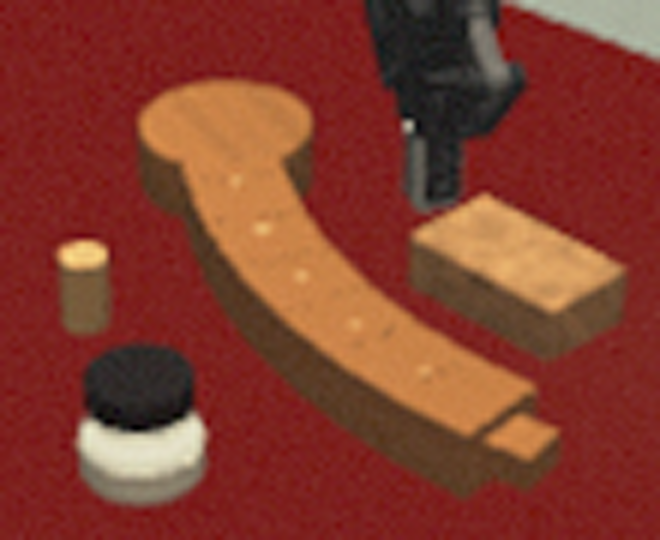

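All five plugs show only specks, from (236,181) to (426,372). The armrest and neighbours are in place and the gripper is clear.

```bash
python3 -c "
from workcell import env
print(env.hand_in())"
```

```text
the job is handed in; nothing more can be done
None
```

All five plugs were pressed in flush in order from the hand end, with at most about 23 N of downward force read at the wrist; the armrest and the things around it show no movement in the side camera view, and the job is handed in (no verdict was returned).

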